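Lower the heavy lid of the board case without slamming it

ROBOT

A 6-joint arm with a two-finger parallel gripper is mounted at the origin on a cart in front of the work surface, level with it; the furniture and walls round the work are solid. World frame = base frame: x ahead of the robot, y to its left, z up, the work surface at z = 0. Lengths are in m, angles in rad, forces in N, time in s.
With the tool pointing down it reaches from about 0.35 to 0.975 m from the base axis. Payload 4.9 kg.
Tool frame: the origin (TCP) lies on the centre line of the jaws, within the pads' length; the fingertips stand 19 mm ahead of it and the grasp point (between the pads) is the TCP; z points along the fingers, y is the line along which they close (so a half turn about z gives the same grasp; the last joint's range is limited). The gripper opens to 85 mm and grips with 20 to 120 N. Pads are 22 mm wide; open, the fingers measure 114 mm over their backs; the gripper's body (76 mm by 85 mm) begins 54 mm behind the grasp point. The pads swing forward as they close: fully open they stand 13 mm farther back than shut.
Start: joints at [-1.44, 0.053, 1.613, -0, 1.476, -0.119], TCP at [0.155, -0.606, 0.25] pointing down, gripper open.
Joint ranges: [-3.01, 3.01], [-1.01, 2.22], [0.06, 2.58], [-1.02, 4.17], [0.09, 2.62], [-3.14, 3.14]. Speed limits (rad/s): [2.57, 2.57, 3.14, 3.14, 3.14, 3.14].

INTERFACE

Orientations are given as [roll, pitch, yaw] about the fixed x, y, z axes, in that order (R = Rz(yaw) Ry(pitch) Rx(roll)).
In Python, from bench import env gives the robot as it stands. The module is installed in compiled form; this text tells all that it offers.
- The arm moves only by the tool step_arm, never from a script. Its argument "commands" is a list of rows, each a list of 3 entries, a list of its own where there are three numbers: the turn, a rotation vector about the tool's x, y, z in rad, then the shift along the tool's x, y, z in mm, then the finger opening in mm, from 0 to 85.4. In form: [[[ax, ay, az], [dx, dy, dz], grip], ...]. A call has 1 to 10 rows; each row shifts and turns the commanded pose from where the row before left it, along the tool's axes as they then stand; what a row does not reach is not made up. A row lasts 1/10 s, in which the tool goes at most 50 mm and 8.59 degrees, less where a joint would pass 70% of its speed; a pose out of reach is approached as far as the arm can. A call is refused whole if a number of a shift passes 50 or a number of a turn 0.15, either way. A call with a gripper value outside its range is refused whole. The fingers move at their own pace and stop on an object; "grip_force" is the grip in N (left out, the last holds). Time passes only in rows, so rows that do not move let the fingers close. It gives the time, the measured TCP pose, the force, the opening and the grip force at its end, in the units of the state.
- env.get_state(): the state, without advancing time (a new reading comes with each control period).
- env.capture(name): name is "side" or "top" or "wrist"; returns a dict with "pixels" (420x560x3 uint8, blue, green, red), "range_z" (420x560 float32, m along the optical axis (not along the pixel's ray), 0 where there is no reading), "camera_matrix" (3x3 intrinsics, pixels), "world_from_camera" (4x4, takes a point from camera to world coordinates). Camera axes: x right, y up, looking along -z (the intrinsics and any distortion apply to the point x, -y, -z); pixel columns grow to the right and rows downward; lengths in m; the calibration is good to about 2 mm. A picture is of the moment at which its call begins.
- env.hand_in(): hands the job in; it is judged then, once.
The state is a dict: "clock": time; "q": joint angles; "joint_vel": joint speeds; "tau": joint torques, N m; "eef_pos": TCP position; "tool_rot": TCP orientation; "ft_force": force on the tool from outside, world axes, zero at the start; "moment": the same for the moment, N m; "grip_width": opening from 0.0 (shut) to 1.0 (fully open); "grasp_force": force on a finger pad.
Only numpy, scipy, OpenCV 4.12 (cv2) and the standard library are available. Lean on these libraries where they do the work, as an engineer would, in place of code of your own. Each camera call takes 0.05 s, during which the arm holds its last target. There are 200 camera calls.

TASK

The circuit board is stored in the case with the blue lid. Close that heavy lid: push against the black pad on its outer face and bring it down slowly and evenly until it is fully shut, never letting it slam, then move the hand clear. Leave the yellow lid of the neighbouring case standing open just as it is.

Things in the scene. Friction and masses are not known exactly. Their poses are not given: they have to be found in the camera images.
- blue_lid (a joint): Hinge of the blue lid, rad: 0 fully shut (hard stop), grows as it opens; starts at 0.85 to 1.1, its outer face looking up and away from the robot. About 0.9 kg; its stiff friction hinge just carries it: it stays where it is left, needs 0.5 to 6 N at the pad to go down and does not spring back. Its fixed grey case: 170 mm deep, 120 wide, 100 high shut.
- blue_lid_pad (a point): Centre of the outer surface of the black rubber push pad (34 mm x 80 mm along the hinge) on the blue lid's outer face, 140 mm from the hinge axis along the lid and 13 mm out; moves with the lid. Axes: z out of the face, x along the lid towards the hinge, y along the hinge. Panel ends 38 mm, its 60 mm wide steel lip 51 mm beyond the pad centre. Open, it is reached from behind, over the top edge.
- blue_lid_hinge (a point): Middle of the blue lid's hinge axis, at the far side of its case, 92 to 152 mm above the bench (the case stands on a lift column); fixed to the case. Axes: x level, from the case's front towards its hinge; y along the hinge; z up. At angle q a point r along the lid from the hinge and t out of it lies at x = -r cos q + t sin q, z = r sin q + t cos q in this frame.
- yellow_lid_pad (a point): Centre of the same push pad on the yellow lid of the neighbouring, equal but empty case, which also stands open and must not be moved. Axes as for the blue pad.

How it is judged:
By the outcome, as a careful person would: the job done as asked, in the order asked, and still so for the second after the job is handed in, with the robot touching nothing.
It also fails if it takes over 40 s, if anything falls off the work surface, if the arm or the gripper's body presses on something with over 40 N, if the wrist force passes 120 N, or if a joint passes its speed limit or range.

## Working session

There is one attempt and no reset: what is moved stays moved. The work goes in short steps, Python scripts to look and compute and a tool call to move; the robot and the scene stay as the last step left them, time stands still between calls to the robot, and variables do not carry over. Pictures are saved under pics/ and viewed, at most 10 in all, crops included, and the job is handed in when it is done.

Besides the shell and the picture viewer there is one more tool, called after "Call:" by a JSON object that holds its "method" and its "body". step_arm: Moves the arm, as the interface text tells. Its arguments: {"type":"object","properties":{"commands":{"type":"array","items":{"type":"array"}},"grip_force":{"type":"number"}},"required":["commands"]}

```bash
mkdir -p pics; cat > h.py <<'E'
import numpy as np, cv2
from bench import env
def cap(n):
    c=env.capture(n); return c
def pts(c):
    z=c["range_z"]; K=c["camera_matrix"]; T=c["world_from_camera"]
    v,u=np.mgrid[0:z.shape[0],0:z.shape[1]]
    X=(u-K[0,2])/K[0,0]*z; Y=(v-K[1,2])/K[1,1]*z
    P=np.stack([X,-Y,-z,np.ones_like(z)],-1)@T.T
    P=P[...,:3]; P[z<=0]=np.nan
    return P
E
python3 - <<'E'
from h import *
s=env.get_state(); print(s)
for n in("side","top"):
    c=cap(n); cv2.imwrite(f"pics/{n}0.png",c["pixels"]); np.savez(f"{n}0.npz",P=pts(c),px=c["pixels"]); print(n,c["world_from_camera"].round(3).tolist(),c["camera_matrix"].round(1).tolist(),(c["range_z"]>0).mean())
E
```

```text
{'clock': 0.0, 'q': array([-1.44000525e+00,  5.33680089e-02,  1.61429899e+00,  2.37881726e-05,
        1.47600124e+00, -1.18988864e-01]), 'joint_vel': array([-1.37831671e-04, -1.17394433e-03,  4.33281401e-04,  6.29486534e-05,
       -2.03071678e-04, -9.47819903e-04]), 'tau': array([ 2.10909377e-03, -3.93682981e+01, -3.70174456e+01, -3.07153812e-05,
        7.13113637e-03,  2.92132905e-07]), 'eef_pos': array([ 0.15443044, -0.60501604,  0.24905309]), 'tool_rot': array([-3.13953456e+00, -2.69897909e-04,  2.49777386e-01]), 'ft_force': array([ 0.18357996, -0.79567834, -0.07862751]), 'moment': array([-0.03848258,  0.0162872 ,  0.0217109 ]), 'grasp_force': 0.0, 'grip_width': 0.9998315977860428}
side [[0.966, 0.11, -0.233, 0.32], [-0.257, 0.465, -0.847, -0.587], [0.015, 0.878, 0.478, 0.589], [0.0, 0.0, 0.0, 1.0]] [[415.9, 0.0, 284.8], [0.0, 415.9, 204.8], [0.0, 0.0, 1.0]] 0.9958418367346938
top [[-0.059, 0.975, -0.214, 0.343], [-0.998, -0.058, 0.014, 0.132], [0.001, 0.214, 0.977, 1.017], [0.0, 0.0, 0.0, 1.0]] [[402.7, 0.0, 274.3], [0.0, 402.7, 211.6], [0.0, 0.0, 1.0]] 0.9958971088435374
```

View pics/side0.png

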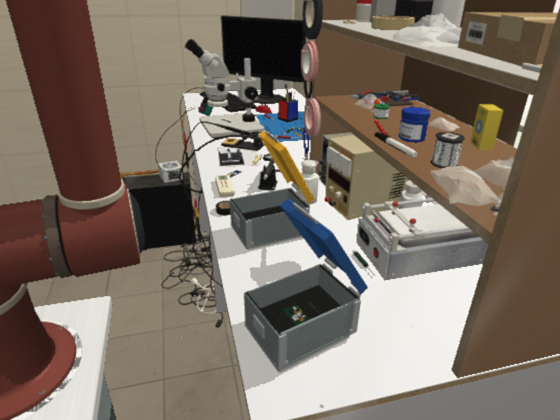

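View pics/top0.png

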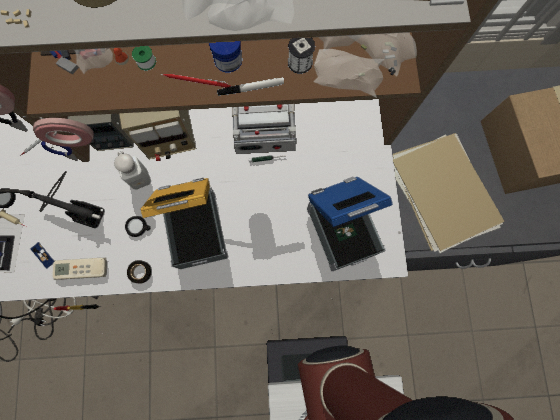

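The side view shows the blue case near (300,315), its lid open from (365,285) to (285,205), and the yellow case behind it. The top view shows the blue lid at about (350,200) with dark pad around (360,200), and the yellow lid at (175,198). A shelf stands beyond both.

```bash
python3 - <<'E'
from h import *
for n in("top","side"):
    d=np.load(f"{n}0.npz");P=d["P"];px=d["px"];h=cv2.cvtColor(px,cv2.COLOR_BGR2HSV)
    for nm,lo,hi,box in(("blue",(100,120,50),(125,255,255),dict(top=(165,235,295,400),side=(190,300,270,380))[n]),("yel",(12,130,80),(32,255,255),dict(top=(165,230,130,225),side=(125,215,250,325))[n])):
        m=cv2.inRange(h,lo,hi); k=np.zeros_like(m); k[box[0]:box[1],box[2]:box[3]]=1; m=m*k
        e=cv2.erode(m,np.ones((3,3)))
        p=P[e>0]; p=p[~np.isnan(p[:,0])]
        c=np.median(p,0)
        for _ in range(6):
            q=p if _==0 else p[abs((p-c)@nv)<.005]
            c=q.mean(0); w,v=np.linalg.eigh(np.cov(q.T)); nv=v[:,0]*np.sign(v[2,0])
        print(n,nm,len(p),len(q),"c",c.round(3),"n",nv.round(3),"tilt",np.arccos(nv[2]).round(3),"yaw",np.arctan2(nv[1],nv[0]).round(3))
        print("  min/max",q.min(0).round(3),q.max(0).round(3), "rms",((q-c)@nv).std().round(4))
        # pad: dark px inside hull
        hull=cv2.convexHull(cv2.findNonZero(e)); f=np.zeros_like(m); cv2.fillConvexPoly(f,hull,255)
        dk=((h[...,2]<60)&(f>0)&(m==0)).astype(np.uint8)
        nn,l,st,ce=cv2.connectedComponentsWithStats(dk)
        for i in np.argsort(-st[1:,4])[:3]+1:
            a=P[l==i]; a=a[~np.isnan(a[:,0])]
            print("   dark",st[i].tolist(),np.median(a,0).round(4),"off plane",np.median((a-c)@nv).round(4))
    if n=="top":
        im=cv2.resize(px[150:280,120:420],None,fx=2.6,fy=2.6,interpolation=cv2.INTER_CUBIC)
        cv2.imwrite("pics/topcrop.png",im)
        # shelf height profile: for x bins at y in blue range
    A=P.reshape(-1,3); 
    for y0 in(-.2,-.1,0.,.1):
        s=A[(abs(A[:,1]-y0)<.05)&(A[:,2]>.02)]
        print(n,y0,[(round(x,2),round(float(np.nanmax(t)),2),round(float(np.nanmin(t)),2)) for x in np.arange(.3,1.0,.05) if len(t:=s[abs(s[:,0]-x)<.025][:,2])>5])
E
```

```text
top blue 1354 1193 c [ 0.544 -0.027  0.201] n [0.804 0.249 0.54 ] tilt 1.0 yaw 0.3
  min/max [ 0.488 -0.1    0.131] [0.6   0.037 0.264] rms 0.001
   dark [333, 192, 42, 18, 284] [ 0.5276 -0.0382  0.2373] off plane 0.0036
   dark [330, 219, 1, 1, 1] [0.4898 0.0143 0.2515] off plane -0.0058
top yel 776 561 c [0.572 0.316 0.206] n [0.855 0.147 0.497] tilt 1.051 yaw 0.17
  min/max [0.527 0.258 0.13 ] [0.619 0.381 0.262] rms 0.0014
   dark [154, 190, 40, 13, 181] [0.558  0.3203 0.2399] off plane 0.0044
top -0.2 [(np.float64(0.75), 0.54, 0.02), (np.float64(0.8), 0.41, 0.02), (np.float64(0.85), 0.34, 0.02)]
top -0.1 [(np.float64(0.4), 0.1, 0.05), (np.float64(0.45), 0.1, 0.02), (np.float64(0.5), 0.27, 0.05), (np.float64(0.55), 0.26, 0.05), (np.float64(0.6), 0.18, 0.12), (np.float64(0.75), 0.5, 0.26), (np.float64(0.8), 0.49, 0.28), (np.float64(0.85), 0.32, 0.28)]
top 0.0 [(np.float64(0.4), 0.1, 0.02), (np.float64(0.45), 0.1, 0.02), (np.float64(0.5), 0.27, 0.02), (np.float64(0.55), 0.25, 0.02), (np.float64(0.6), 0.16, 0.12), (np.float64(0.75), 0.49, 0.26), (np.float64(0.8), 0.49, 0.28), (np.fl
[... 705 characters left out ...]
(0.5), 0.27, 0.02), (np.float64(0.55), 0.26, 0.02), (np.float64(0.6), 0.18, 0.02), (np.float64(0.75), 0.55, 0.26), (np.float64(0.8), 0.55, 0.28), (np.float64(0.85), 0.55, 0.28)]
side 0.0 [(np.float64(0.4), 0.1, 0.02), (np.float64(0.45), 0.25, 0.05), (np.float64(0.5), 0.27, 0.05), (np.float64(0.55), 0.21, 0.05), (np.float64(0.6), 0.14, 0.05), (np.float64(0.75), 0.49, 0.26), (np.float64(0.8), 0.55, 0.28), (np.float64(0.85), 0.55, 0.28), (np.float64(0.9), 0.55, 0.28), (np.float64(0.95), 0.55, 0.28)]
side 0.1 [(np.float64(0.7), 0.08, 0.02), (np.float64(0.75), 0.51, 0.02), (np.float64(0.8), 0.55, 0.02), (np.float64(0.85), 0.52, 0.02), (np.float64(0.9), 0.28, 0.02), (np.float64(0.95), 0.37, 0.02)]
```

View pics/topcrop.png

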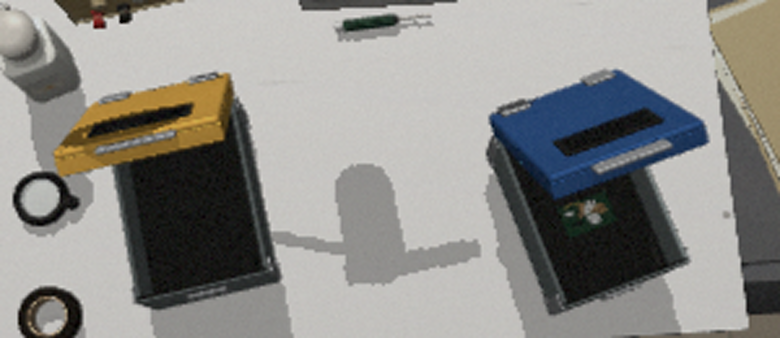

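Call:
{"method": "step_arm", "body": {"commands": [[[0, 0, -0.05], [0, 0, -40], 0], [[0, 0, 0], [0, 0, -40], 0], [[0, 0, 0], [0, 0, -30], 0], [[0, 0, 0], [30, -23, 0], 0], [[0, 0, 0], [30, -23, 0], 0], [[0, 0, 0], [30, -23, 0], 0], [[0, 0, 0], [30, -23, 0], 0], [[0, 0, 0], [30, -23, 0], 0], [[0, 0, 0], [30, -23, 0], 0], [[0, 0, 0], [30, -23, 0], 0]]}}

```text
clock: 1.1
eef_pos: [0.3081, -0.3882, 0.3598]
tool_rot: [-3.141, 0.0, 0.299]
ft_force: [0.3, 0.0, 0.9]
grip_width: -0.003
grasp_force: 0.0
```

Call:
{"method": "step_arm", "body": {"commands": [[[0, 0, 0], [30, -24, 0], 0], [[0, 0, 0], [30, -24, 0], 0], [[0, 0, 0], [30, -24, 0], 0], [[0, 0, 0], [30, -24, 0], 0], [[0, 0, 0], [30, -24, 0], 0], [[0, 0, 0], [30, -24, 0], 0], [[0, 0, 0], [30, -24, 0], 0], [[0, 0, 0], [30, -24, 0], 0], [[0, 0, 0], [30, -24, 0], 0], [[0, 0, 0], [30, -24, 0], 0]]}}

```text
clock: 2.1
eef_pos: [0.5238, -0.0703, 0.3598]
tool_rot: [-3.141, 0.001, 0.3]
ft_force: [1.0, -0.1, 0.1]
grip_width: -0.004
grasp_force: 0.0
```

Call:
{"method": "step_arm", "body": {"commands": [[[0, 0, 0], [30, -20, 0], 0], [[0, 0, 0], [17, -10, 0], 0], [[0, 0, 0], [0, 0, 0], 0], [[0, 0, 0], [0, 0, 0], 0]]}}

```text
clock: 2.5
eef_pos: [0.5591, -0.0293, 0.3596]
tool_rot: [-3.141, 0.001, 0.3]
ft_force: [-0.3, 0.0, -0.2]
grip_width: -0.001
grasp_force: 0.0
```

```bash
python3 - <<'E'
from h import *
H=np.array([.5894,-.0191,.1125]); R=np.array([[.9553,.2955,0],[-.2955,.9553,0],[0,0,1]])
for n in("wrist","side"):
    c=cap(n); px=c["pixels"]; P=pts(c); h=cv2.cvtColor(px,cv2.COLOR_BGR2HSV)
    m=cv2.erode(cv2.inRange(h,(100,120,40),(125,255,255)),np.ones((3,3)))
    L=(P-H)@R.T
    ok=(m>0)&(abs(L[...,1])<.09)&(L[...,0]>-.2)&(L[...,0]<.03)&(L[...,2]>-.03)&(L[...,2]<.2)
    q=L[ok]
    if len(q)>50:
        A=np.polyfit(q[:,0],q[:,2],1); print(n,len(q),"q",np.arctan(-A[0]),"face t",A[1]*np.cos(np.arctan(A[0])),"y range",np.percentile(q[:,1],[1,99]).round(3))
    cv2.imwrite(f"pics/{n}1.png",px)
E
```

```text
wrist 16164 q 0.9859719091536633 face t 0.011974416924815306 y range [-0.06   0.059]
side 1422 q 0.9676486623468308 face t 0.0018393325885036698 y range [-0.063  0.062]
```

View pics/wrist1.png

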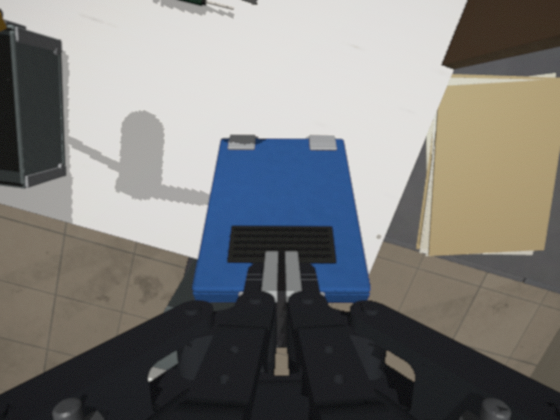

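View pics/side1.png

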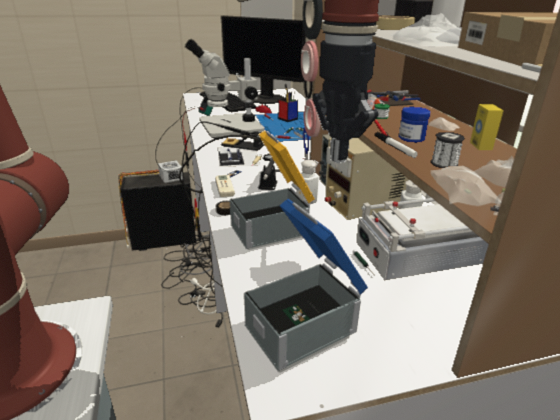

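The wrist view shows the pad centred at (282,243), in line with the closed fingers. The side view shows the hand clear above and behind the blue lid. The lid angle is about 0.98. Next I descend behind the lid.

```bash
python3 - <<'E'
import numpy as np
def T(q,r=.146,t=.013): return np.array([-r*np.cos(q)+t*np.sin(q)+.011, r*np.sin(q)+t*np.cos(q)+.019])*1e3
p=T(.98)
for q in np.arange(.98,-.08,-.07):
    a=T(q); print(round(q,2),a.round(1),"per row/5: dx %.2f dz_tool %.2f"%((a-p)[0]/5,-(a-p)[1]/5)," z world",round(a[1]/1e3+.1125,4)); p=a
E
```

```text
0.98 [-59.5 147.5] per row/5: dx 0.00 dz_tool -0.00  z world 0.26
0.91 [-68.3 142.2] per row/5: dx -1.76 dz_tool 1.05  z world 0.2547
0.84 [-76.8 136.4] per row/5: dx -1.69 dz_tool 1.17  z world 0.2489
0.77 [-84.8 130. ] per row/5: dx -1.60 dz_tool 1.29  z world 0.2425
0.7 [-92.3 123. ] per row/5: dx -1.51 dz_tool 1.39  z world 0.2355
0.63 [-99.3 115.5] per row/5: dx -1.40 dz_tool 1.50  z world 0.228
0.56 [-105.8  107.6] per row/5: dx -1.30 dz_tool 1.59  z world 0.2201
0.49 [-111.7   99.2] per row/5: dx -1.18 dz_tool 1.68  z world 0.2117
0.42 [-117.    90.4] per row/5: dx -1.06 dz_tool 1.76  z world 0.2029
0.35 [-121.7   81.3] per row/5: dx -0.94 dz_tool 1.83  z world 0.1938
0.28 [-125.7   71.8] per row/5: dx -0.81 dz_tool 1.89  z world 0.1843
0.21 [-129.1   62.1] per row/5: dx -0.67 dz_tool 1.94  z world 0.1746
0.14 [-131.8   52.2] per row/5: dx -0.53 dz_tool 1.98  z world 0.1647
0.07 [-133.7   42.2] per row/5: dx -0.40 dz_tool 2.01  z world 0.1547
-0.0 [-135.   32.] per row/5: dx -0.25 dz_tool 2.04  z world 0.1445
-0.07 [-135.6   21.8] per row/5: dx -0.11 dz_tool 2.05  z world 0.1343
```

Call:
{"method": "step_arm", "body": {"commands": [[[0, 0, 0], [0, 0, 25], 0], [[0, 0, 0], [0, 0, 25], 0], [[0, 0, 0], [0, 0, 20], 0], [[0, 0, 0], [0, 0, 12], 0], [[0, 0, 0], [0, 0, 0], 0], [[0, 0, 0], [0, 0, 0], 0]]}}

```text
clock: 3.2
eef_pos: [0.5595, -0.0298, 0.2792]
tool_rot: [3.141, -0.001, 0.299]
ft_force: [-0.6, 0.1, -0.2]
grip_width: -0.0
grasp_force: 0.0
```

Call:
{"method": "step_arm", "body": {"commands": [[[0, 0, 0], [-4, 0, 2.5], 0], [[0, 0, 0], [-4, 0, 2.5], 0], [[0, 0, 0], [-4, 0, 2.5], 0], [[0, 0, 0], [-2.5, 0, 1.6], 0], [[0, 0, 0], [-2, 0, 1.4], 0], [[0, 0, 0], [-2, 0, 1.4], 0], [[0, 0, 0], [-1.7, 0, 1.1], 0], [[0, 0, 0], [-1.7, 0, 1.1], 0], [[0, 0, 0], [-1.7, 0, 1.1], 0], [[0, 0, 0], [-1.7, 0, 1.1], 0]]}}

```text
clock: 4.2
eef_pos: [0.5351, -0.0368, 0.2619]
tool_rot: [-3.142, -0.0, 0.3]
ft_force: [0.5, 0.2, -0.4]
grip_width: 0.003
grasp_force: 0.0
```

Call:
{"method": "step_arm", "body": {"commands": [[[0, 0, 0], [-1.7, 0, 1.1], 0], [[0, 0, 0], [-1.7, 0, 1.1], 0], [[0, 0, 0], [-1.7, 0, 1.1], 0], [[0, 0, 0], [-1.7, 0, 1.1], 0], [[0, 0, 0], [-1.7, 0, 1.1], 0], [[0, 0, 0], [-1.7, 0, 1.1], 0]]}}

```text
clock: 4.8
eef_pos: [0.5254, -0.0399, 0.2558]
tool_rot: [3.141, -0.0, 0.3]
ft_force: [1.7, 2.0, 3.7]
grip_width: 0.005
grasp_force: 1.6
```

```bash
cat > m.py <<'E'
from h import *
H=np.array([.5894,-.0191,.1125]); R=np.array([[.9553,.2955,0],[-.2955,.9553,0],[0,0,1]])
def lid(n):
    c=cap(n); px=c["pixels"]; P=pts(c); h=cv2.cvtColor(px,cv2.COLOR_BGR2HSV)
    m=cv2.erode(cv2.inRange(h,(100,120,40),(125,255,255)),np.ones((3,3)))
    L=(P-H)@R.T
    ok=(m>0)&(abs(L[...,1])<.09)&(L[...,0]>-.22)&(L[...,0]<.03)&(L[...,2]>-.03)&(L[...,2]<.2)
    q=L[ok]; a=np.nan
    if len(q)>50:
        A=np.polyfit(q[:,0],q[:,2],1); a=np.arctan(-A[0])
    print(n,len(q),"q",a); return px
s=env.get_state(); print("tcp in hinge frame mm",((s["eef_pos"]-H)@R.T*1e3).round(1),s["ft_force"].round(1))
E
python3 - <<'E'
from m import *
lid("wrist")
E
```

```text
tcp in hinge frame mm [-67.3  -0.9 143.3] [1.7 2.  3.7]
wrist 32670 q 0.9341735946383568
```

Contact made at about 4 N, and the lid has started down.

Call:
{"method": "step_arm", "body": {"commands": [[[0, 0, 0], [-1.7, 0, 1.15], 0], [[0, 0, 0], [-1.7, 0, 1.15], 0], [[0, 0, 0], [-1.7, 0, 1.15], 0], [[0, 0, 0], [-1.7, 0, 1.2], 0], [[0, 0, 0], [-1.7, 0, 1.2], 0], [[0, 0, 0], [-1.6, 0, 1.3], 0], [[0, 0, 0], [-1.6, 0, 1.3], 0], [[0, 0, 0], [-1.6, 0, 1.3], 0], [[0, 0, 0], [-1.6, 0, 1.3], 0], [[0, 0, 0], [-1.6, 0, 1.3], 0]]}}

```text
clock: 5.85
eef_pos: [0.5095, -0.0447, 0.2429]
tool_rot: [3.142, 0.0, 0.3]
ft_force: [0.4, 0.8, 3.3]
grip_width: -0.003
grasp_force: 1.2
```

Call:
{"method": "step_arm", "body": {"commands": [[[0, 0, 0], [-1.5, 0, 1.4], 0], [[0, 0, 0], [-1.5, 0, 1.4], 0], [[0, 0, 0], [-1.5, 0, 1.4], 0], [[0, 0, 0], [-1.5, 0, 1.4], 0], [[0, 0, 0], [-1.5, 0, 1.4], 0], [[0, 0, 0], [-1.4, 0, 1.5], 0], [[0, 0, 0], [-1.4, 0, 1.5], 0], [[0, 0, 0], [-1.4, 0, 1.5], 0], [[0, 0, 0], [-1.4, 0, 1.5], 0], [[0, 0, 0], [-1.4, 0, 1.5], 0]]}}

```text
clock: 6.85
eef_pos: [0.4957, -0.049, 0.2283]
tool_rot: [-3.141, 0.0, 0.3]
ft_force: [-0.4, 0.5, 2.1]
grip_width: -0.003
grasp_force: 0.9
```

```bash
python3 - <<'E'
from m import *
cv2.imwrite("pics/w2.png",lid("wrist"))
E
```

```text
tcp in hinge frame mm [-98.4  -0.8 115.8] [-0.4  0.5  2.1]
wrist 44652 q 0.6656590025431756
```

View pics/w2.png

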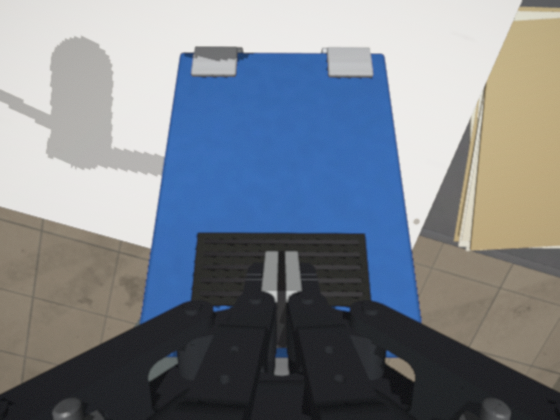

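The fingertips rest within the pad, which spans (195–370, 232–305), and the lid follows at q≈0.65. I continue.

Call:
{"method": "step_arm", "body": {"commands": [[[0, 0, 0], [-1.3, 0, 1.6], 0], [[0, 0, 0], [-1.3, 0, 1.6], 0], [[0, 0, 0], [-1.3, 0, 1.6], 0], [[0, 0, 0], [-1.3, 0, 1.6], 0], [[0, 0, 0], [-1.3, 0, 1.6], 0], [[0, 0, 0], [-1.2, 0, 1.7], 0], [[0, 0, 0], [-1.2, 0, 1.7], 0], [[0, 0, 0], [-1.2, 0, 1.7], 0], [[0, 0, 0], [-1.2, 0, 1.7], 0], [[0, 0, 0], [-1.2, 0, 1.7], 0]]}}

```text
clock: 7.9
eef_pos: [0.4838, -0.0527, 0.2118]
tool_rot: [-3.142, 0.0, 0.3]
ft_force: [-0.2, 0.4, 0.9]
grip_width: 0.001
grasp_force: 0.6
```

Call:
{"method": "step_arm", "body": {"commands": [[[0, 0, 0], [-1.1, 0, 1.75], 0], [[0, 0, 0], [-1.1, 0, 1.75], 0], [[0, 0, 0], [-1.1, 0, 1.75], 0], [[0, 0, 0], [-1.1, 0, 1.75], 0], [[0, 0, 0], [-1.1, 0, 1.75], 0], [[0, 0, 0], [-0.9, 0, 1.8], 0], [[0, 0, 0], [-0.9, 0, 1.8], 0], [[0, 0, 0], [-0.9, 0, 1.8], 0], [[0, 0, 0], [-0.9, 0, 1.8], 0], [[0, 0, 0], [-0.9, 0, 1.8], 0]]}}

```text
clock: 8.9
eef_pos: [0.4742, -0.0556, 0.1941]
tool_rot: [3.142, 0.0, 0.3]
ft_force: [0.1, -0.7, 0.4]
grip_width: 0.004
grasp_force: 0.4
```

Call:
{"method": "step_arm", "body": {"commands": [[[0, 0, 0], [-0.8, 0, 1.9], 0], [[0, 0, 0], [-0.8, 0, 1.9], 0], [[0, 0, 0], [-0.8, 0, 1.9], 0], [[0, 0, 0], [-0.8, 0, 1.9], 0], [[0, 0, 0], [-0.8, 0, 1.9], 0], [[0, 0, 0], [-0.7, 0, 1.9], 0], [[0, 0, 0], [-0.7, 0, 1.9], 0], [[0, 0, 0], [-0.7, 0, 1.9], 0], [[0, 0, 0], [-0.7, 0, 1.9], 0], [[0, 0, 0], [-0.7, 0, 1.9], 0]]}}

```text
clock: 9.9
eef_pos: [0.4671, -0.0578, 0.1751]
tool_rot: [-3.142, 0.0, 0.3]
ft_force: [0.6, 0.1, -0.2]
grip_width: -0.004
grasp_force: 0.2
```

```bash
python3 - <<'E'
from m import *
lid("wrist");lid("side")
E
```

```text
tcp in hinge frame mm [-128.3   -0.8   62.6] [ 0.6  0.1 -0.2]
wrist 67287 q 0.25047155935233795
side 3064 q 0.23047005854772495
```

Call:
{"method": "step_arm", "body": {"commands": [[[0, 0, 0], [-0.5, 0, 1.6], 0], [[0, 0, 0], [-0.5, 0, 1.6], 0], [[0, 0, 0], [-0.5, 0, 1.6], 0], [[0, 0, 0], [-0.4, 0, 1.6], 0], [[0, 0, 0], [-0.4, 0, 1.6], 0], [[0, 0, 0], [-0.4, 0, 1.6], 0], [[0, 0, 0], [-0.4, 0, 1.6], 0], [[0, 0, 0], [-0.3, 0, 1.6], 0], [[0, 0, 0], [-0.3, 0, 1.6], 0], [[0, 0, 0], [-0.3, 0, 1.6], 0]]}}

```text
clock: 11.0
eef_pos: [0.4633, -0.059, 0.1592]
tool_rot: [-3.142, -0.0, 0.3]
ft_force: [-0.6, -0.3, 1.5]
grip_width: 0.004
grasp_force: 0.1
```

Call:
{"method": "step_arm", "body": {"commands": [[[0, 0, 0], [-0.3, 0, 1], 0], [[0, 0, 0], [-0.2, 0, 1], 0], [[0, 0, 0], [-0.2, 0, 1], 0], [[0, 0, 0], [-0.2, 0, 1], 0], [[0, 0, 0], [-0.2, 0, 1], 0], [[0, 0, 0], [-0.1, 0, 1], 0], [[0, 0, 0], [-0.1, 0, 0.8], 0], [[0, 0, 0], [-0.1, 0, 0.8], 0], [[0, 0, 0], [0, 0, 0.8], 0], [[0, 0, 0], [0, 0, 0.8], 0]]}}

```text
clock: 12.0
eef_pos: [0.462, -0.0594, 0.15]
tool_rot: [-3.142, 0.0, 0.3]
ft_force: [0.1, -0.6, 0.4]
grip_width: 0.005
grasp_force: 0.1
```

```bash
python3 - <<'E'
from m import *
lid("wrist");lid("side")
E
```

```text
tcp in hinge frame mm [-133.6   -0.9   37.5] [ 0.1 -0.6  0.4]
wrist 75691 q 0.07510921151035874
side 3358 q 0.06265945291486465
```

Call:
{"method": "step_arm", "body": {"commands": [[[0, 0, 0], [0, 0, 0.6], 0], [[0, 0, 0], [0, 0, 0.6], 0], [[0, 0, 0], [0, 0, 0.6], 0], [[0, 0, 0], [0, 0, 0.6], 0], [[0, 0, 0], [0, 0, 0.6], 0], [[0, 0, 0], [0, 0, 0.6], 0], [[0, 0, 0], [0, 0, 0.6], 0], [[0, 0, 0], [0, 0, 0.6], 0]]}}

```text
clock: 12.9
eef_pos: [0.462, -0.0594, 0.1453]
tool_rot: [-3.142, -0.0, 0.3]
ft_force: [-0.1, 0.6, 0.8]
grip_width: -0.005
grasp_force: 0.1
```

Call:
{"method": "step_arm", "body": {"commands": [[[0, 0, 0], [0, 0, 0.5], 0], [[0, 0, 0], [0, 0, 0.5], 0], [[0, 0, 0], [0, 0, 0.5], 0]]}}

```text
clock: 13.2
eef_pos: [0.462, -0.0594, 0.1438]
tool_rot: [-3.142, -0.0, 0.3]
ft_force: [-0.1, -0.5, 1.0]
grip_width: -0.001
grasp_force: 0.1
```

Call:
{"method": "step_arm", "body": {"commands": [[[0, 0, 0], [0, 0, 0.5], 0], [[0, 0, 0], [0, 0, 0.5], 0], [[0, 0, 0], [0, 0, 0.5], 0], [[0, 0, 0], [0, 0, 0.5], 0]]}}

```text
clock: 13.6
eef_pos: [0.462, -0.0594, 0.1417]
tool_rot: [-3.142, 0.0, 0.3]
ft_force: [-0.0, 0.4, 0.3]
grip_width: 0.004
grasp_force: 0.1
```

```bash
python3 - <<'E'
from m import *
lid("wrist");cv2.imwrite("pics/s3.png",cv2.resize(lid("side")[180:380,220:400],None,fx=3,fy=3))
E
```

```text
tcp in hinge frame mm [-133.6   -0.9   29.2] [-0.   0.4  0.3]
wrist 78195 q 0.017989327053428157
side 3376 q 0.011224946505198978
```

View pics/s3.png

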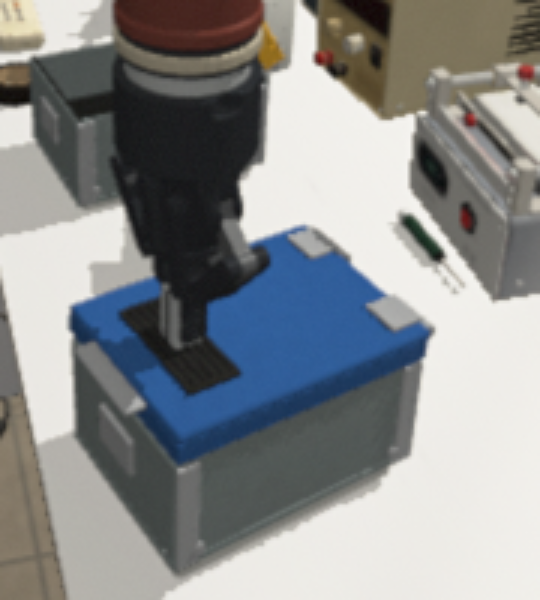

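The crop shows the lid almost shut, with a small angle left (~0.015 rad) and the fingertips on the pad at (190,345). I push on until the force shows the stop.

Call:
{"method": "step_arm", "body": {"commands": [[[0, 0, 0], [0, 0, 0.4], 0], [[0, 0, 0], [0, 0, 0.4], 0], [[0, 0, 0], [0, 0, 0.4], 0], [[0, 0, 0], [0, 0, 0.4], 0]]}}

```text
clock: 14.1
eef_pos: [0.462, -0.0594, 0.1402]
tool_rot: [3.142, 0.0, 0.3]
ft_force: [0.9, -0.3, 0.2]
grip_width: -0.001
grasp_force: 0.1
```

Call:
{"method": "step_arm", "body": {"commands": [[[0, 0, 0], [0, 0, 0.3], 0], [[0, 0, 0], [0, 0, 0.3], 0], [[0, 0, 0], [0, 0, 0.3], 0]]}}

```text
clock: 14.4
eef_pos: [0.462, -0.0594, 0.1393]
tool_rot: [-3.142, -0.0, 0.3]
ft_force: [-0.1, 0.4, 0.3]
grip_width: 0.0
grasp_force: 0.1
```

Call:
{"method": "step_arm", "body": {"commands": [[[0, 0, 0], [0, 0, 0.3], 0], [[0, 0, 0], [0, 0, 0.3], 0], [[0, 0, 0], [0, 0, 0.3], 0]]}}

```text
clock: 14.7
eef_pos: [0.462, -0.0594, 0.1391]
tool_rot: [-3.141, 0.0, 0.3]
ft_force: [-2.9, 0.6, 5.4]
grip_width: -0.001
grasp_force: 3.2
```

```bash
python3 - <<'E'
from m import *
lid("wrist");lid("side")
E
```

```text
tcp in hinge frame mm [-133.6   -0.9   26.6] [-2.9  0.6  5.4]
wrist 79012 q -0.00027752918827723196
side 3391 q -0.005719133854951958
```

Call:
{"method": "step_arm", "body": {"commands": [[[0, 0, 0], [0, 0, 0.3], 0], [[0, 0, 0], [0, 0, 0.3], 0], [[0, 0, 0], [0, 0, 0], 0]]}}

```text
clock: 15.1
eef_pos: [0.4621, -0.0594, 0.1391]
tool_rot: [-3.141, 0.0, 0.3]
ft_force: [-3.6, 1.0, 8.3]
grip_width: 0.0
grasp_force: 4.1
```

The tool has stopped moving while the force rises, so the lid is on its hard stop. I retreat upward.

Call:
{"method": "step_arm", "body": {"commands": [[[0, 0, 0], [0, 0, -2], 0], [[0, 0, 0], [0, 0, -5], 0], [[0, 0, 0], [0, 0, -15], 0], [[0, 0, 0], [0, 0, -30], 0], [[0, 0, 0], [0, 0, -40], 0], [[0, 0, 0], [0, 0, -40], 0], [[0, 0, 0], [0, 0, -30], 0], [[0, 0, 0], [0, 0, -10], 0], [[0, 0, 0], [0, 0, 0], 0], [[0, 0, 0], [0, 0, 0], 0]]}}

```text
clock: 16.1
eef_pos: [0.4615, -0.0592, 0.3082]
tool_rot: [-3.14, 0.002, 0.3]
ft_force: [-1.0, 0.2, -0.6]
grip_width: -0.003
grasp_force: 0.0
```

```bash
python3 - <<'E'
from m import *
lid("wrist");cv2.imwrite("pics/s4.png",lid("side"));cv2.imwrite("pics/t4.png",env.capture("top")["pixels"])
E
```

```text
tcp in hinge frame mm [-134.1   -0.5  195.7] [-1.   0.2 -0.6]
wrist 21839 q -0.0002462218341736737
side 3871 q -0.006251910146936951
```

View pics/s4.png

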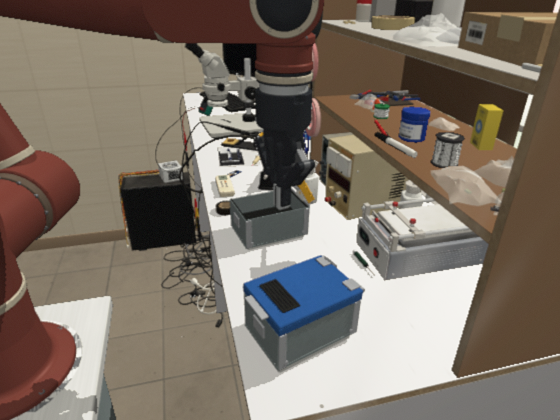

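The side view shows the blue lid flush on its case, with its pad at (280,295). The hand is well above it, and the yellow lid (305,190) is still open.

```bash
python3 -c "
from bench import env; print(env.hand_in())"
```

```text
the job is handed in; nothing more can be done
None
```

The blue lid was pushed down slowly to its hard stop and stayed shut after I withdrew the hand well above it; the yellow lid was not touched and still stands open, and the job was handed in at about 16 s.

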